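Run the locked sample carriage to its end stop

TASK

The white sample carriage on the bench rail is held by a spring lock. Press the round lock button on the carriage down with the fingertips and, keeping it down all the way, push the carriage along its rail until it sits firmly against the end stop with the sensor head; then take the hand away so that the button springs up and locks it there. The vial must stay standing in its nest on the carriage without being lifted, and the loose things beside the rail must be left where they are.

Things in the scene. Friction and masses are not known exactly. Their poses are not given: they have to be found in the camera images.
- rail_base: Low aluminium rail screwed to the bench, 86 x 400 mm, 26 mm high without the carriage (end caps 34 mm). Origin at the centre of its underside. Its y axis runs along the rail; the carriage travels towards its +y. It does not move in a run, but its place and yaw differ from run to run.
- carriage (a joint): Travel of the carriage along the rail's +y, m: 0 at the start, growing towards the end stop, which is met after 0.11 to 0.17 m depending on where the stop is clamped. While the lock button is up, a pin between teeth under the rail bars the way (1 to 2 mm of play); with the button down 1 to 2 N move the carriage, and it does not roll on by itself.
- lock_button (a joint): How far the lock button is pressed, m: 0 up (locked), 0.006 at its lower stop. The spring takes about 2.5 N to start moving and 4.5 N at the bottom. The locking pin clears the teeth from 0.003 m on; the button springs right up when left at the start and at the stop, but rests at about 0.003 m where the pin lies under a tooth.
- button_top (a point): Centre of the flat top of the lock button: round, steel, 30 mm across, 69 mm above the bench when up, 10 mm out of a black collar of 42 mm. The face of the push fence is 25 mm behind it (rail -y) and rises 18 mm above it; fingertips on the button can drag it or bear on the fence to push. The vial's near side is 80 mm ahead (+y). Axes are the rail's.
- carriage_front (a point): Middle of the carriage's flat front face, 38.5 mm above the bench; it meets the stop's bumper. The carriage is white, 64 mm wide, 160 mm long along the rail, its deck 48 mm above the bench; from its rear (-y) end it bears an upright push fence (50 mm wide, 10 mm thick, top 87 mm above the bench), the lock button and the vial nest. Axes are the rail's.
- end_stop: Aluminium end stop fixed on the rail, 64 mm wide, 33 mm along the rail, with a 20 mm rubber bumper towards the carriage and a grey sensor head on top, 103 mm high in all. Origin at bench level under the bumper's face, on the rail's middle line; axes are the rail's, +y away from the carriage. The carriage is home when carriage_front has y = 0 here.
- nest (a point): Centre of the floor of the vial nest on the carriage, 48 mm above the bench: a square grey pocket, 36 mm inside, 22 mm deep.
- vial_mid (a point): Centre, half-way up, of the small cream bottle with white cap (32 mm diameter, 72 mm high) that stands loose in the nest, its top 120 mm above the bench. Its z axis points up. It rides along.
- blue_cap_bottle: Bystander: clear bottle with a blue cap, 45 mm diameter, 107 mm high, standing behind the rail. Origin under its centre.
- spare_vial: Bystander: small cream bottle with a red cap, 30 mm diameter, 76 mm high, standing on the robot's side of the rail. Origin under its centre.
- tweezers: Bystander: steel forceps, 133 mm long, 11 mm high, lying on the robot's side of the rail. Origin under its centre.
Not all that is in view belongs to the job. What is shaped like the part that bears vial_mid but pink or turquoise is not meant.

How it is judged:
By the outcome, as a careful person would: the job done as asked, in the order asked, and still so for the second after the job is handed in, with the robot touching nothing.
It also fails if it takes over 42 s, if anything falls off the work surface, if the arm or the gripper's body presses on something with over 40 N, if the wrist force passes 120 N, or if a joint passes its speed limit or range.

ROBOT

A 6-joint arm with a two-finger parallel gripper is mounted at the origin on a cart in front of the work surface, level with it; the furniture and walls round the work are solid. World frame = base frame: x ahead of the robot, y to its left, z up, the work surface at z = 0. Lengths are in m, angles in rad, forces in N, time in s.
With the tool pointing down it reaches from about 0.3 to 0.875 m from the base axis. Payload 6.4 kg.
Tool frame: the origin (TCP) lies at the centre of the arm's flange, where the gripper is bolted on; the fingertips stand 173 mm ahead of it and the grasp point (between the pads) lies 155 mm ahead of it; z points along the fingers, x is the direction in which the jaws open and shut, and the axes are right-handed (so a half turn about z gives the same grasp; the last joint's range is limited). The gripper opens to 85 mm and grips with 20 to 120 N. Pads are 22 mm wide; open, the fingers measure 114 mm over their backs; the gripper's body (76 mm by 85 mm) begins 54 mm behind the grasp point. The pads swing forward as they close: fully open they stand 13 mm farther back than shut.
Start: joints at [-0.206, 0.181, 1.607, -0, 1.354, -0.206], TCP at [0.575, 0, 0.405] pointing down, gripper open.
Joint ranges: [-2.99, 2.99], [-0.89, 2.07], [0.3, 2.58], [-1.14, 4.28], [0, 2.63], [-3.12, 3.12]. Speed limits (rad/s): [2.57, 2.57, 3.01, 3.14, 3.14, 3.14].

INTERFACE

Orientations are given as a unit quaternion [w, x, y, z].
In Python, from bench import ctrl gives the robot as it stands. The module is installed in compiled form; this text tells all that it offers.
- The arm moves only by the tool move_arm, never from a script. Its argument "moves" is a list of rows, each an object of numbers: "gripper": the opening in per cent of the stroke, from 0 (shut) to 100 (fully open); "x", "y", "z": the shift along the tool's x, y, z in cm; "roll": the turn about the tool's z in degrees. In form: [{"gripper": .., "x": .., "y": .., "z": .., "roll": ..}, ...]. A call has 1 to 5 rows; each row shifts and turns the commanded pose from where the row before left it, along the tool's axes as they then stand; what a row does not reach is not made up. A row lasts 1/8 s, in which the tool goes at most 62.5 mm and 10.7 degrees, less where a joint would pass 70% of its speed; a pose out of reach is approached as far as the arm can. A call is refused whole if a number of a shift passes 6.25 or a number of a turn 10.7, either way. A call with a gripper value outside its range is refused whole. The fingers move at their own pace and stop on an object; the grip force is fixed at half the most. Time passes only in rows, so rows that do not move let the fingers close. It gives the time, the measured TCP pose, the force and the opening at its end, in the units of the state.
- ctrl.get_obs(): the state, without advancing time (a new reading comes with each control period).
- ctrl.camera(name): name is "scene" or "side" or "wrist"; returns a dict with "img" (480x640x3 uint8, red, green, blue), "fx", "fy", "cx", "cy" (pixels), "world_from_camera" (4x4, takes a point from camera to world coordinates); the wrist camera has in their place "tool_from_camera" (4x4, takes a point from camera to tool coordinates, whose origin is the TCP and whose axes are the tool frame's). Camera axes: x right, y up, looking along -z (the intrinsics and any distortion apply to the point x, -y, -z); pixel columns grow to the right and rows downward; lengths in m; the calibration is good to about 2 mm. A picture is of the moment at which its call begins: read the wrist's pose just before it. There is no depth.
- ctrl.hand_in(): hands the job in, once; it reports no verdict.
The state is a dict: "time_s": time; "q": joint angles; "dq": joint speeds; "joint_efforts": joint torques, N m; "eef_pos": TCP position; "eef_rot": TCP orientation; "wrist_force": force on the tool from outside, world axes, zero at the start; "torque": the same for the moment, N m; "opening": opening from 0.0 (shut) to 1.0 (fully open).
Only numpy, scipy, OpenCV 4.12 (cv2) and the standard library are available. Lean on these libraries where they do the work, as an engineer would, in place of code of your own. Each camera call takes 0.05 s, during which the arm holds its last target. There are 200 camera calls.

## Working session

There is one attempt and no reset: what is moved stays moved. The work goes in short steps, Python scripts to look and compute and a tool call to move; the robot and the scene stay as the last step left them, time stands still between calls to the robot, and variables do not carry over. Pictures are saved under pics/ and viewed, about 8 in all and at most 12, crops included, and the job is handed in when it is done.

Besides the shell and the picture viewer there is one more tool, called after "Request:" as name([rows], argument=value, ...), one row to a line, values as JSON. move_arm: Moves the arm, as the interface text tells. Its arguments: {"type":"object","properties":{"moves":{"type":"array","items":{"type":"object","properties":{"gripper":{"type":"number"},"x":{"type":"number"},"y":{"type":"number"},"z":{"type":"number"},"roll":{"type":"number"}}}}},"required":["moves"]}

```bash
mkdir -p pics; cat > h.py <<'E'
import numpy as np, cv2, pickle
from bench import ctrl
def snap(n,f):
    o=ctrl.get_obs(); c=ctrl.camera(n); cv2.imwrite(f'pics/{f}.png',c['img'][:,:,::-1])
    if n=='wrist':
        w,x,y,z=o['eef_rot']
        from scipy.spatial.transform import Rotation as R
        T=np.eye(4);T[:3,:3]=R.from_quat([x,y,z,w]).as_matrix();T[:3,3]=o['eef_pos']
        c['world_from_camera']=T@c['tool_from_camera']
    pickle.dump(c,open(f'pics/{f}.pkl','wb')); return c
def ray(c,u,v):
    d=np.array([(u-c['cx'])/c['fx'],-(v-c['cy'])/c['fy'],-1]); W=np.array(c['world_from_camera'])
    return W[:3,3],W[:3,:3]@d
def onz(c,u,v,z):
    p,d=ray(c,u,v); return p+d*(z-p[2])/d[2]
def proj(c,P):
    W=np.linalg.inv(np.array(c['world_from_camera'])); q=W[:3,:3]@np.array(P)+W[:3,3]
    return c['cx']+c['fx']*q[0]/-q[2], c['cy']-c['fy']*q[1]/-q[2]
E
python3 - <<'E'
from h import *
print(ctrl.get_obs())
for n in('scene','side','wrist'):
    c=snap(n,n+'0'); print(n,{k:v for k,v in c.items() if k!='img'})
E
```

```text
{'time_s': 0.0, 'q': array([-2.06298022e-01,  1.81558986e-01,  1.60803295e+00, -2.64386632e-05,
        1.35377641e+00, -2.06335738e-01]), 'dq': array([ 7.18133793e-05, -1.10886659e-03,  1.58743960e-03,  8.63221638e-04,
        1.20815838e-03, -1.63851916e-04]), 'joint_efforts': array([ 3.41415571e-04, -4.44869328e+01, -3.51340663e+01, -2.51131587e-04,
        9.11703974e-03,  3.43231875e-05]), 'eef_pos': array([5.74741364e-01, 6.89307594e-05, 4.03761727e-01]), 'eef_rot': array([-1.69247786e-04,  9.99999606e-01,  2.17158372e-05, -8.71660371e-04]), 'wrist_force': array([-0.23323264, -0.37749382,  0.27583407]), 'torque': array([ 0.07397059, -0.06083106, -0.02650773]), 'opening': 0.9970759093282574}
scene {'fx': 554.5523340854623, 'fy': 554.5523340854623, 'cx': 316.0666913492041, 'cy': 230.21459992784114, 'world_from_camera': array([[ 0.87705034,  0.33233385, -0.34689612,  0.11063549],
       [-0.48039209,  0.61045063, -0.62974079, -0.73492267],
       [ 0.00247877,  0.71896053,  0.69504649,  0.88135193],
       [ 0.        ,  0.        ,  0.        ,  1.        ]])}
side {'fx': 489.007
[... 490 characters left out ...]
y([[ 9.99999349e-01,  4.90836639e-04,  1.03032850e-03,
        -4.18112395e-04],
       [ 7.85309881e-04, -9.51016211e-01, -3.09140016e-01,
        -7.96277121e-02],
       [ 8.28121862e-04,  3.09140623e-01, -9.51015977e-01,
         3.13696026e-02],
       [ 0.00000000e+00,  0.00000000e+00,  0.00000000e+00,
         1.00000000e+00]]), 'world_from_camera': array([[ 9.99996687e-01, -3.12152510e-05,  2.57391848e-03,
         5.74293238e-01],
       [-7.65183938e-04,  9.51121028e-01,  3.08817428e-01,
         7.97145910e-02],
       [-2.45774780e-03, -3.08818375e-01,  9.51117853e-01,
         3.72509909e-01],
       [ 0.00000000e+00,  0.00000000e+00,  0.00000000e+00,
         1.00000000e+00]])}
```

View pics/scene0.png

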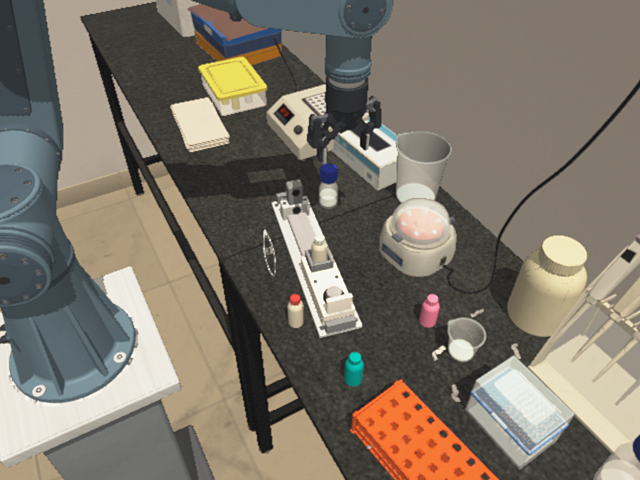

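View pics/wrist0.png

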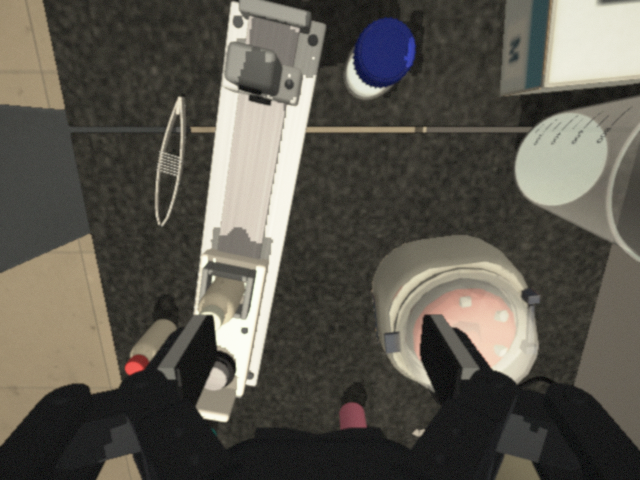

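View pics/side0.png

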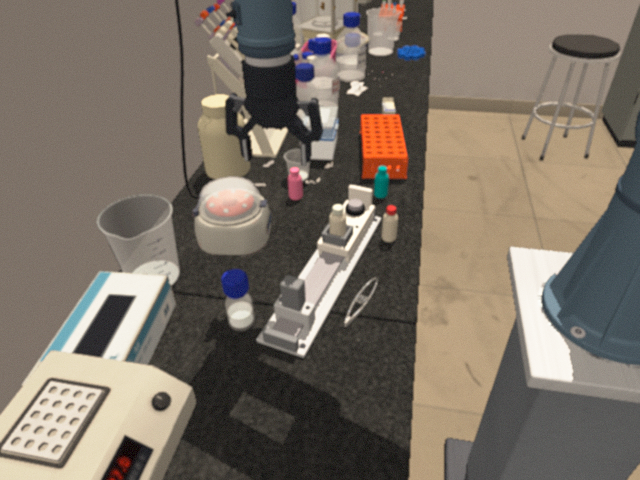

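The wrist view shows the rail running up the image towards the stop. The button is at about (218,372), the vial at (222,295) and the bumper at (260,98). In the scene view the button is at about (333,293), in front of the fence.

```bash
python3 - <<'E'
from h import *
L=lambda n:pickle.load(open(f'pics/{n}.pkl','rb'))
w,s,d=L('wrist0'),L('scene0'),L('side0')
# white rail mask in wrist image, row-wise right edge
im=w['img'].astype(int); 
pts=[]
for v in range(90,360,6):
    r=im[v]; m=(r.min(1)>165)&(r.max(1)-r.min(1)<35); m[:190]=0;m[325:]=0
    u=np.where(m)[0]
    if len(u): pts.append(onz(w,u.max()+.5,v,.024)[:2])
pts=np.array(pts); l=cv2.fitLine(pts.astype(np.float32),cv2.DIST_HUBER,0,.001,.001).ravel(); print('right edge',l,'yaw',np.degrees(np.arctan2(-l[0],l[1])))
for nm,c,u,v,z in [('btn w',w,218,372,.069),('btn s',s,333,293,.069),('btn side',d,356,206,.069),('bump w',w,260,100,.05),('TR',w,322,25,.034),('TL',w,232,3,.034),('BR',w,250,387,.034)]:
    print(nm,onz(c,u,v,z).round(4))
cr=lambda n,c,a:cv2.resize(c['img'][a[0]:a[1],a[2]:a[3],::-1],None,fx=4,fy=4,interpolation=cv2.INTER_CUBIC)
A=cr('s',s,(220,340,270,370));B=cr('d',d,(170,290,310,410))
cv2.imwrite('pics/crop.png',np.hstack([A,B]))
E
```

```text
right edge [ 0.2129216   0.97706926  0.5408556  -0.011839  ] yaw -12.293622
btn w [ 0.4719 -0.1515  0.069 ]
btn s [ 0.4623 -0.1637  0.069 ]
btn side [ 0.462  -0.1453  0.069 ]
bump w [0.5247 0.1058 0.05  ]
TR [0.5769 0.1649 0.034 ]
TL [0.5031 0.1808 0.034 ]
BR [ 0.4951 -0.1986  0.034 ]
```

View pics/crop.png

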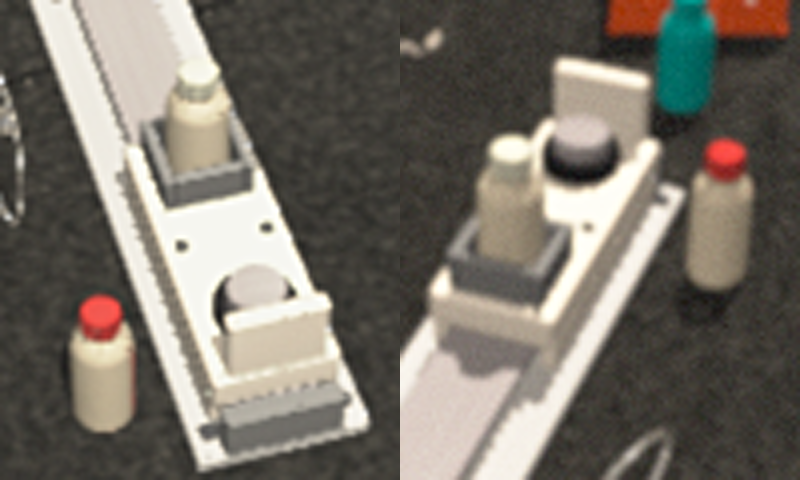

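Request:
move_arm([
  {"gripper":0,"x":-2.7,"y":3.8,"z":1},
  {"gripper":0,"x":-2.7,"y":3.8,"z":2},
  {"gripper":0,"x":-2.7,"y":3.8,"z":3},
  {"gripper":0,"x":-2.7,"y":3.8,"z":3,"roll":6.2},
  {"gripper":0,"roll":6.2,"z":1},
])

```text
validation failed for argument at $.mo...
```

Request:
move_arm([
  {"gripper":0},
  {"gripper":0},
])

```text
validation failed for argument at $.mo...
```

```bash
python3 - <<'E'
from h import *
o=ctrl.get_obs(); print(o['time_s'],o['eef_pos'],o['wrist_force'],o['opening'])
w=snap('wrist','wrist1'); d=snap('side','side1')
for c,u in((d,(355,204.2)),):print(onz(c,*u,.069))
B=cv2.resize(d['img'][90:290,260:460,::-1],(480,480),interpolation=cv2.INTER_CUBIC)
cv2.imwrite('pics/m1.png',np.hstack([w['img'][:,160:480,::-1],B]))
E
```

```text
0.15 [5.74807905e-01 7.00707035e-05 4.03964059e-01] [-0.17356035  0.11745258 -0.97369864] 1.0027958508862773
[ 0.46480747 -0.15129516  0.069     ]
```

View pics/m1.png

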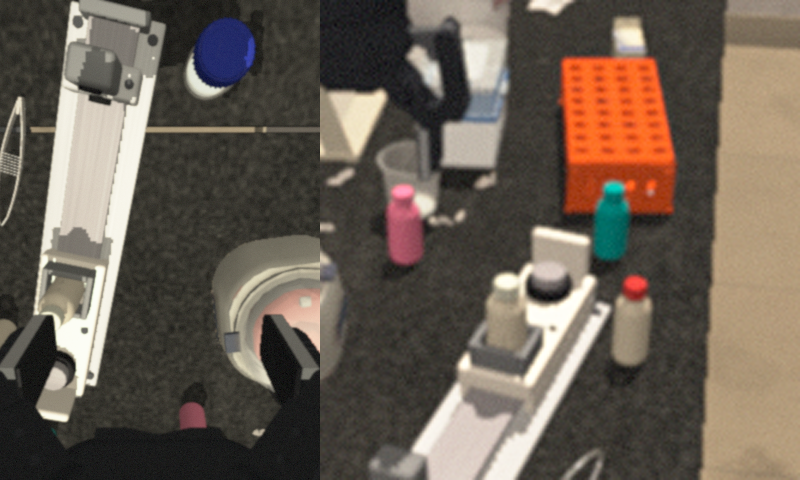

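Both moves were refused, so the arm hasn't moved and the pictures match the start. I'll resend them with every field filled in.

Request:
move_arm([
  {"gripper":0,"x":-2.7,"y":3.8,"z":1,"roll":0},
  {"gripper":0,"x":-2.7,"y":3.8,"z":2,"roll":0},
  {"gripper":0,"x":-2.7,"y":3.8,"z":3,"roll":0},
  {"gripper":0,"x":-2.7,"y":3.8,"z":3,"roll":6.2},
  {"gripper":0,"x":0,"y":0,"z":1,"roll":6.2},
])

```text
time_s: 0.88
eef_pos: [0.4649, -0.1538, 0.3027]
eef_rot: [-0.0, 0.994, -0.112, -0.002]
wrist_force: [-0.5, 0.9, 0.0]
opening: -0.006
```

```bash
python3 - <<'E'
from h import *
o=ctrl.get_obs(); print(o['time_s'],o['eef_pos'],o['eef_rot'],o['wrist_force'],o['opening'])
w=snap('wrist','wrist2')
cv2.imwrite('pics/m2.png',w['img'][:,:,::-1])
E
```

```text
0.875 [ 0.46486008 -0.15376201  0.30268705] [-4.80747096e-04  9.93734267e-01 -1.11754514e-01 -1.70394188e-03] [-0.52073327  0.94972291  0.00999287] -0.006054622911690354
```

View pics/m2.png

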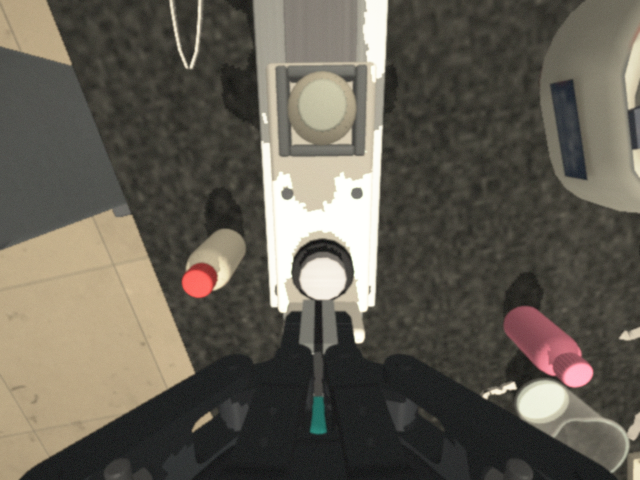

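Closer up, the button is centred at about (323,275) just ahead of the shut fingertips at (318,305). The rail is nearly vertical in the image.

```bash
python3 - <<'E'
from h import *
from scipy.spatial.transform import Rotation as R
w=pickle.load(open('pics/wrist2.pkl','rb')); o=ctrl.get_obs()
q=o['eef_rot'];M=R.from_quat([*q[1:],q[0]]).as_matrix()
g=cv2.cvtColor(w['img'],cv2.COLOR_RGB2GRAY)
c=cv2.HoughCircles(g[225:320,280:370],cv2.HOUGH_GRADIENT,1,60,param1=120,param2=12,minRadius=20,maxRadius=30); print(c)
T=lambda P:(M.T@(np.array(P)-o['eef_pos'])*100).round(2)
for u,v in((323,275),):
    P=onz(w,u,v,.069);print(P,T(P))
if c is not None:
    P=onz(w,c[0,0,0]+280,c[0,0,1]+225,.069);print(P,T(P))
# deck edges white mask: rail base edges at z=.026, tool coordinates
for v in(30,90,140,200,280):
    r=w['img'][v].astype(int);m=(r.min(1)>150);m[:245]=0;m[395:]=0;u=np.where(m)[0];print(v,u.min(),u.max(),T(onz(w,u.min(),v,.026))[:2],T(onz(w,u.max()+1,v,.026))[:2])
print('fence top centre?',T(onz(w,322,332,.087)), 'tool z axis',M[:,2])
E
```

```text
[[[42.5 47.5 29.4]]]
[ 0.46559227 -0.15780727  0.069     ] [ 0.22  0.5  23.32]
[ 0.46565461 -0.15612563  0.069     ] [ 0.19  0.34 23.32]
30 359 386 [  2.36 -13.74] [  4.05 -13.74]
90 269 381 [ -3.24 -10.39] [  3.94 -10.4 ]
140 262 381 [-3.82 -7.34] [ 4.12 -7.36]
200 264 378 [-3.87 -3.34] [ 4.14 -3.37]
280 269 375 [-3.76  2.7 ] [4.26 2.66]
fence top centre? [ 0.16  3.4  21.52] tool z axis [-0.00333499  0.00201981 -0.9999924 ]
```

Request:
move_arm([
  {"gripper":0,"x":0.2,"y":0.3,"z":2.5,"roll":-0.5},
  {"gripper":0,"x":0,"y":0,"z":2.5,"roll":0},
  {"gripper":0,"x":0,"y":0,"z":0.3,"roll":0},
  {"gripper":0,"x":0,"y":0,"z":0,"roll":0},
])

```text
time_s: 1.42
eef_pos: [0.4687, -0.1553, 0.2523]
eef_rot: [0.0, 0.995, -0.103, 0.0]
wrist_force: [-0.3, 0.5, -1.1]
opening: 0.002
```

```bash
python3 - <<'E'
from h import *
o=ctrl.get_obs(); print(o['time_s'],o['eef_pos'],o['eef_rot'],o['wrist_force'])
w=snap('wrist','wrist3');s=snap('side','side3')
B=cv2.resize(s['img'][150:270,300:420,::-1],(480,480),interpolation=cv2.INTER_CUBIC)
cv2.imwrite('pics/m3.png',np.hstack([w['img'][:,160:480,::-1],B]))
E
```

```text
1.425 [ 0.46872415 -0.15526975  0.252325  ] [ 9.71091296e-05  9.94671512e-01 -1.03094699e-01  2.38076464e-04] [-0.27971739  0.52987973 -1.11943769]
```

View pics/m3.png

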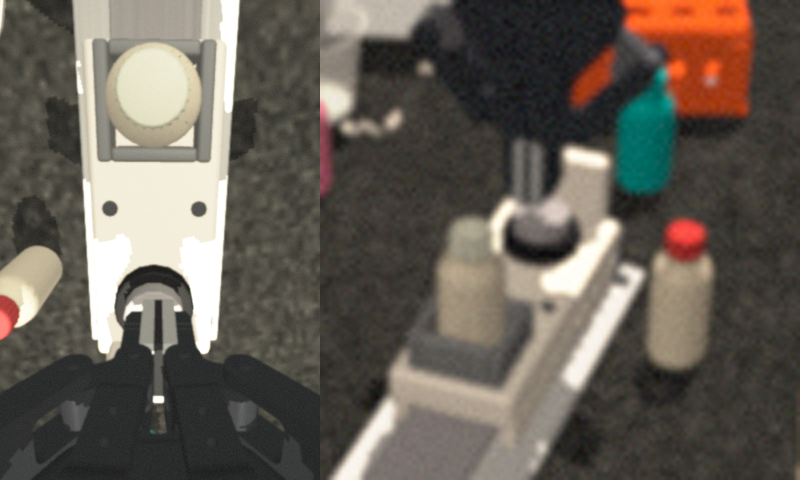

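The fingertips sit over the button about 10 mm above it, roughly 1 mm to the right. I'll correct that and press.

Request:
move_arm([
  {"gripper":0,"x":-0.1,"y":0,"z":0.7,"roll":0.5},
  {"gripper":0,"x":0,"y":0,"z":0.5,"roll":0},
  {"gripper":0,"x":0,"y":0,"z":0.4,"roll":0},
  {"gripper":0,"x":0,"y":0,"z":0,"roll":0},
])

```text
time_s: 2.02
eef_pos: [0.4677, -0.1554, 0.2364]
eef_rot: [0.0, 0.994, -0.108, 0.0]
wrist_force: [-0.5, 1.6, 8.7]
opening: 0.003
```

Request:
move_arm([
  {"gripper":0,"x":0,"y":0,"z":0.1,"roll":0},
  {"gripper":0,"x":0,"y":0,"z":0,"roll":0},
])

```text
time_s: 2.28
eef_pos: [0.4678, -0.1555, 0.2362]
eef_rot: [0.0, 0.994, -0.108, 0.0]
wrist_force: [-4.5, 1.5, 15.7]
opening: 0.003
```

Request:
move_arm([
  {"gripper":0,"x":0,"y":-0.2,"z":0,"roll":0},
  {"gripper":0,"x":0,"y":-0.4,"z":0,"roll":0},
  {"gripper":0,"x":0,"y":-0.6,"z":0,"roll":0},
  {"gripper":0,"x":0,"y":-0.6,"z":0,"roll":0},
  {"gripper":0,"x":0,"y":-0.2,"z":0,"roll":0},
])

```text
time_s: 2.9
eef_pos: [0.4721, -0.1359, 0.2362]
eef_rot: [0.001, 0.994, -0.108, 0.0]
wrist_force: [-5.3, 0.4, 16.1]
opening: 0.002
```

```bash
cat > look.py <<'E'
import sys
from h import *
n=sys.argv[1]
o=ctrl.get_obs(); print(o['time_s'],o['eef_pos'],o['wrist_force'])
w=snap('wrist','w'+n);s=snap('side','s'+n)
B=cv2.resize(s['img'][170:330,260:420,::-1],(480,480),interpolation=cv2.INTER_CUBIC)
cv2.imwrite(f'pics/m{n}.png',np.hstack([w['img'][:,160:480,::-1],B]))
E
python3 look.py 4
```

```text
2.9 [ 0.47209993 -0.1359054   0.23621557] [-5.28825705  0.44004186 16.09225726]
```

View pics/m4.png

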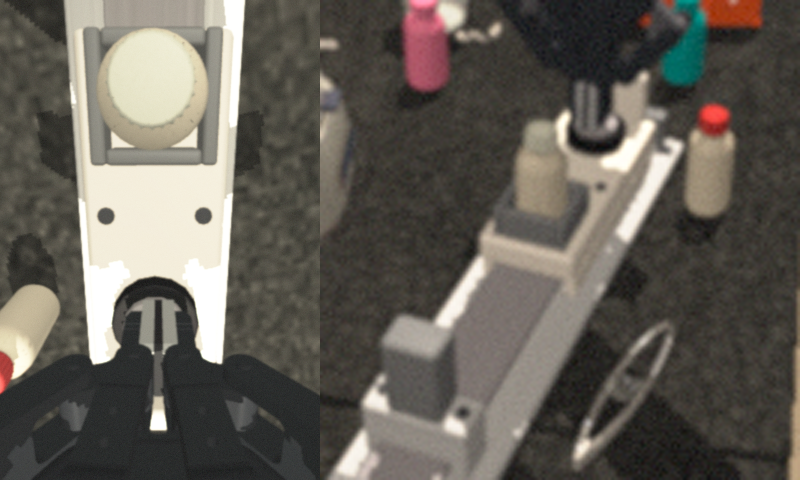

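The carriage followed the fingers by 2 cm with the button still covered and down. I'll carry on.

Request:
move_arm([
  {"gripper":0,"x":0,"y":-0.6,"z":0,"roll":0},
  {"gripper":0,"x":0,"y":-1,"z":0,"roll":0},
  {"gripper":0,"x":0,"y":-1,"z":0,"roll":0},
  {"gripper":0,"x":0,"y":-1,"z":0,"roll":0},
  {"gripper":0,"x":0,"y":-0.6,"z":0,"roll":0},
])

```text
time_s: 3.62
eef_pos: [0.4811, -0.0946, 0.2362]
eef_rot: [0.001, 0.994, -0.108, 0.0]
wrist_force: [-6.2, -0.1, 17.0]
opening: -0.001
```

Request:
move_arm([
  {"gripper":0,"x":0,"y":-0.6,"z":0,"roll":0},
  {"gripper":0,"x":0,"y":-0.8,"z":0,"roll":0},
  {"gripper":0,"x":0,"y":-0.8,"z":0,"roll":0},
  {"gripper":0,"x":0,"y":-0.6,"z":0,"roll":0},
  {"gripper":0,"x":0,"y":-0.4,"z":0,"roll":0},
])

```text
time_s: 4.25
eef_pos: [0.488, -0.0634, 0.2362]
eef_rot: [0.0, 0.994, -0.108, 0.0]
wrist_force: [-6.4, 0.9, 17.1]
opening: 0.003
```

```bash
python3 look.py 5
```

```text
4.25 [ 0.48796289 -0.06342143  0.23620178] [-6.39785838  0.87191815 17.06204416]
```

View pics/m5.png

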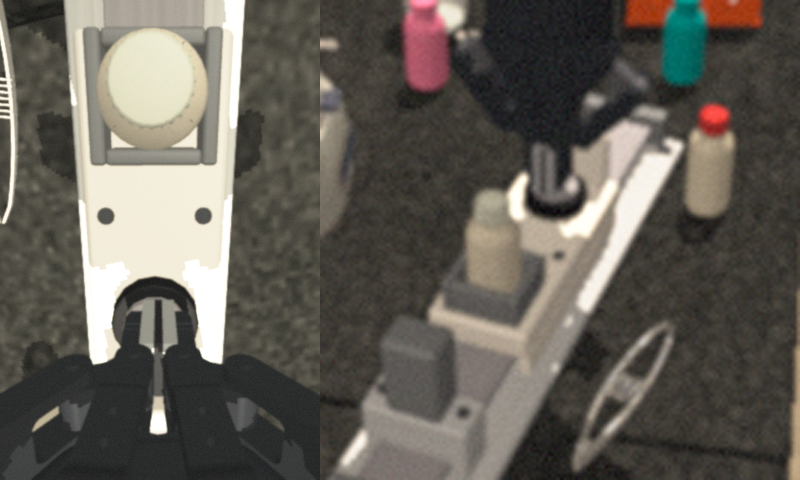

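There's no slip: the wrist view matches the last one. Travel so far is about 94 mm. I'll slow down as the stop gets close.

Request:
move_arm([
  {"gripper":0,"x":0,"y":-0.5,"z":0,"roll":0},
  {"gripper":0,"x":0,"y":-0.5,"z":0,"roll":0},
  {"gripper":0,"x":0,"y":-0.4,"z":0,"roll":0},
  {"gripper":0,"x":0,"y":-0.4,"z":0,"roll":0},
  {"gripper":0,"x":0,"y":-0.2,"z":0,"roll":0},
])

```text
time_s: 4.97
eef_pos: [0.4922, -0.0439, 0.2362]
eef_rot: [0.0, 0.994, -0.108, 0.0]
wrist_force: [-6.0, -0.2, 17.6]
opening: 0.002
```

```bash
python3 look.py 6
```

```text
4.975 [ 0.49221279 -0.04389616  0.23620355] [-6.02149051 -0.24681212 17.59469724]
```

View pics/m6.png

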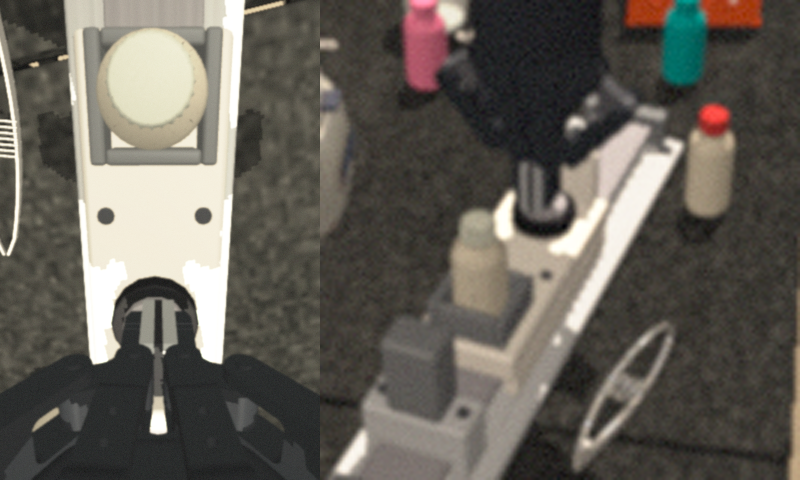

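Request:
move_arm([
  {"gripper":0,"x":0,"y":-0.3,"z":0,"roll":0},
  {"gripper":0,"x":0,"y":-0.3,"z":0,"roll":0},
  {"gripper":0,"x":0,"y":-0.3,"z":0,"roll":0},
  {"gripper":0,"x":0,"y":-0.3,"z":0,"roll":0},
])

```text
time_s: 5.58
eef_pos: [0.4948, -0.0322, 0.2362]
eef_rot: [0.0, 0.994, -0.108, 0.0]
wrist_force: [-5.1, -0.1, 17.4]
opening: 0.002
```

Request:
move_arm([
  {"gripper":0,"x":0,"y":-0.2,"z":0,"roll":0},
  {"gripper":0,"x":0,"y":-0.2,"z":0,"roll":0},
  {"gripper":0,"x":0,"y":-0.2,"z":0,"roll":0},
])

```text
time_s: 5.95
eef_pos: [0.496, -0.0264, 0.2362]
eef_rot: [0.0, 0.994, -0.108, 0.0]
wrist_force: [-6.8, 0.2, 17.9]
opening: 0.001
```

Request:
move_arm([
  {"gripper":0,"x":0,"y":-0.2,"z":0,"roll":0},
  {"gripper":0,"x":0,"y":-0.2,"z":0,"roll":0},
  {"gripper":0,"x":0,"y":-0.2,"z":0,"roll":0},
])

```text
time_s: 6.32
eef_pos: [0.4973, -0.0205, 0.2362]
eef_rot: [0.0, 0.994, -0.108, 0.0]
wrist_force: [-5.9, 0.8, 16.8]
opening: 0.001
```

Request:
move_arm([
  {"gripper":0,"x":0,"y":-0.2,"z":0,"roll":0},
  {"gripper":0,"x":0,"y":-0.2,"z":0,"roll":0},
  {"gripper":0,"x":0,"y":-0.2,"z":0,"roll":0},
])

```text
time_s: 6.7
eef_pos: [0.4986, -0.0146, 0.2362]
eef_rot: [0.0, 0.994, -0.108, 0.0]
wrist_force: [-5.3, 1.2, 17.7]
opening: 0.002
```

```bash
cat > slip.py <<'E'
from h import *
import sys
a=pickle.load(open('pics/w6.pkl','rb'))['img']; w=snap('wrist','w'+sys.argv[1])['img']
g=lambda i:cv2.cvtColor(i,cv2.COLOR_RGB2GRAY)
t=g(a)[200:230,240:390]; r=cv2.matchTemplate(g(w)[170:260,225:405],t,cv2.TM_CCOEFF_NORMED); _,m,_,l=cv2.minMaxLoc(r); print('deck holes shift',l[0]-15,l[1]-30,m)
E
python3 slip.py 7
```

```text
deck holes shift 0 0 0.9991286993026733
```

Request:
move_arm([
  {"gripper":0,"x":0,"y":-0.2,"z":0,"roll":0},
  {"gripper":0,"x":0,"y":-0.2,"z":0,"roll":0},
  {"gripper":0,"x":0,"y":-0.2,"z":0,"roll":0},
])

```text
time_s: 7.12
eef_pos: [0.4998, -0.0101, 0.2361]
eef_rot: [0.002, 0.994, -0.107, -0.0]
wrist_force: [-6.6, -9.9, 14.8]
opening: 0.005
```

The force along the rail has jumped to -9.9 N, so the carriage has met the stop. I'll check for slip and add a small firm push.

```bash
python3 slip.py 8
```

```text
deck holes shift 0 3 0.9873110055923462
```

Request:
move_arm([
  {"gripper":0,"x":0,"y":-0.1,"z":0.1,"roll":0},
  {"gripper":0,"x":0,"y":-0.1,"z":0,"roll":0},
  {"gripper":0,"x":0,"y":0,"z":0,"roll":0},
])

```text
time_s: 7.55
eef_pos: [0.5004, -0.009, 0.236]
eef_rot: [0.003, 0.994, -0.107, 0.0]
wrist_force: [-11.1, -13.8, 23.9]
opening: 0.001
```

```bash
python3 slip.py 9; python3 look.py 10
```

```text
deck holes shift -2 5 0.9841031432151794
7.6 [ 0.50042113 -0.00905204  0.23597466] [-12.10094963 -13.84499523  23.10984999]
```

View pics/m10.png

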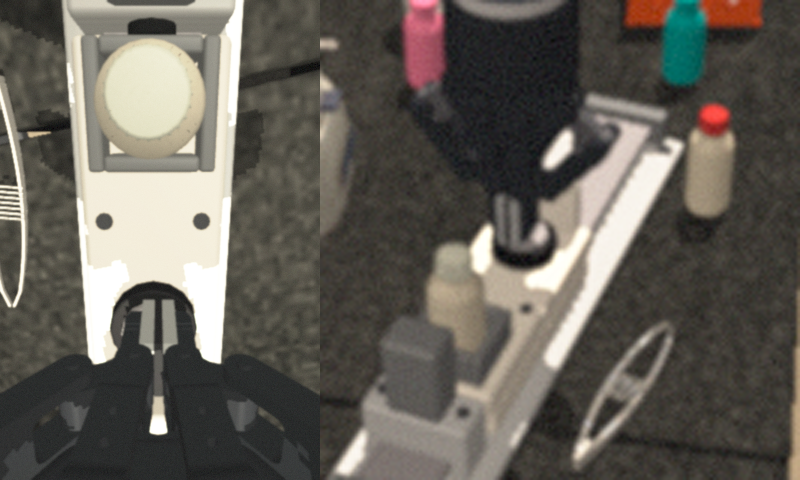

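The front face is against the black bumper, the vial is standing and the fingers are still on the button. Lifting straight up.

Request:
move_arm([
  {"gripper":0,"x":0,"y":0,"z":-0.4,"roll":0},
  {"gripper":0,"x":0,"y":0,"z":-1.5,"roll":0},
  {"gripper":0,"x":0,"y":0,"z":-4,"roll":0},
  {"gripper":0,"x":0,"y":0,"z":-5,"roll":0},
  {"gripper":0,"x":0,"y":0,"z":-1,"roll":0},
])

```text
time_s: 8.32
eef_pos: [0.501, -0.0066, 0.3567]
eef_rot: [0.0, 0.994, -0.108, 0.003]
wrist_force: [1.2, -0.5, -1.0]
opening: -0.001
```

Request:
move_arm([
  {"gripper":0,"x":0,"y":4,"z":0,"roll":0},
  {"gripper":0,"x":0,"y":4,"z":0,"roll":0},
  {"gripper":0,"x":0,"y":0,"z":0,"roll":0},
  {"gripper":0,"x":0,"y":0,"z":0,"roll":0},
])

```text
time_s: 8.82
eef_pos: [0.4826, -0.0844, 0.3522]
eef_rot: [-0.001, 0.994, -0.108, -0.001]
wrist_force: [-0.6, -0.6, 0.9]
opening: 0.002
```

```bash
python3 - <<'E'
from h import *
o=ctrl.get_obs(); print(o['time_s'],o['eef_pos'],o['wrist_force'])
w=snap('wrist','w11');s=snap('side','s11')
B=cv2.resize(s['img'][190:330,260:380,::-1],(411,480),interpolation=cv2.INTER_CUBIC)
cv2.imwrite('pics/m11.png',np.hstack([w['img'][:,130:510,::-1],B]))
E
```

```text
8.825 [ 0.48259983 -0.08436755  0.35216052] [-0.56000968 -0.57477452  0.93536822]
```

View pics/m11.png

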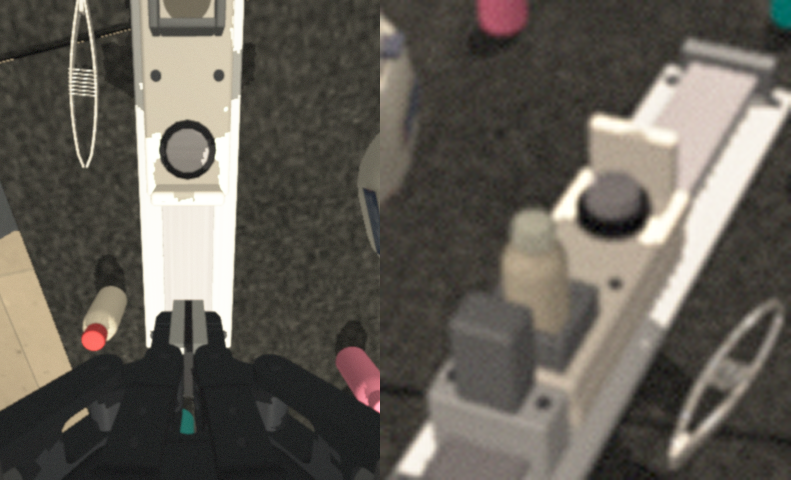

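The button stands out of its collar and the vial is upright. Next I'll check the button's height from the two views, and whether the carriage moved on release.

```bash
python3 - <<'E'
from h import *
L=lambda n:pickle.load(open(f'pics/{n}.pkl','rb'))
w,s,s10,s0=L('w11'),L('s11'),L('s10'),L('side0')
def tri(a,ua,b,ub):
    p,d=ray(a,*ua);q,e=ray(b,*ub)
    t=np.linalg.lstsq(np.c_[d,-e],q-p,rcond=None)[0]; A=p+d*t[0];B=q+e*t[1]; return ((A+B)/2).round(4),np.linalg.norm(A-B).round(4)
print('button top',tri(w,(318,151),s,(327,242.8)))
g=lambda c:cv2.cvtColor(c['img'],cv2.COLOR_RGB2GRAY).astype(np.float32)
def sh(a,b,r):
    A,B=[cv2.resize(g(c)[r[0]:r[1],r[2]:r[3]],None,fx=8,fy=8,interpolation=cv2.INTER_CUBIC) for c in(a,b)]
    h=64; t=A[h:-h,h:-h]; _,m,_,l=cv2.minMaxLoc(cv2.matchTemplate(B,t,cv2.TM_CCOEFF_NORMED)); return (l[0]-h)/8,(l[1]-h)/8,m
print('carriage shift px',sh(s10,s,(250,310,318,352)),'vial',sh(s10,s,(238,288,288,330)))
print('tweezers vs start',sh(s0,s,(275,330,338,385)),'spare',sh(s0,s,(200,248,375,403)),'blue',sh(s0,s,(265,335,218,260)))
E
```

```text
button top (array([ 0.4971, -0.0179,  0.0704]), np.float64(0.002))
carriage shift px (0.125, -0.25, 0.8525664210319519) vial (0.125, -0.125, 0.9443075656890869)
tweezers vs start (0.0, 0.0, 0.9920233488082886) spare (0.0, 0.0, 0.9946334362030029) blue (0.0, 0.125, 0.9868512749671936)
```

```bash
python3 -c "
from bench import ctrl
print(ctrl.hand_in())"
```

```text
the job is handed in; nothing more can be done
None
```

The carriage is against the end stop with the lock button up, and the job is handed in at about 9 s of the 42 s. I pressed the button to its lower stop with the shut fingertips at about 16 N. Keeping it down, I dragged the carriage about 145 mm along the rail until the push force jumped. I then pressed a little more (about 14 N along the rail, 23 N down) and lifted straight up.

**Last checks:**
- **Button:** its top measures about 70 mm above the bench from two views, where 69 mm is fully up. The two views disagree by about 2 mm.
- **Carriage:** it stayed put on release, with a shift of at most 0.25 px, though that image match was only moderate (0.85). The seating itself was judged from the force jump and the picture at the bumper, not measured directly.
- **Vial:** it is upright in its nest and did not shift on release.
- **Bystanders:** the tweezers, spare vial and blue-cap bottle are where they started, within about 0.1 px.

**What went less than cleanly:**
- The first move calls were refused because some fields were missing; nothing moved.
- The fingertips slid by an estimated 1–2 mm on the button as the carriage met the stop, but stayed on it.

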